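# Find the slack screw press and flag it

## Robot

A 6-joint arm with a two-finger parallel gripper is mounted at the origin on the work surface. World frame = base frame: x ahead of the robot, y to its left, z up, the work surface at z = 0. Lengths are in mm, angles in rad, forces in N, time in s.
With the tool pointing down it reaches from about 400 to 925 mm from the base axis. Payload 12.5 kg.
Tool frame: the origin (TCP) lies midway between the tips of the shut fingers; the grasp point (between the pads) lies 19 mm behind it (env.grip_depth is the distance from the TCP to the grasp point, in mm); z points along the fingers, y is the line along which they close (so a half turn about z gives the same grasp; the last joint's range is limited). The gripper opens to 95 mm and grips with 3 to 60 N. Pads are 20 mm wide; open, the fingers measure 119 mm over their backs; the gripper's body (75 mm by 180 mm) begins 59 mm behind the grasp point.
Start: joints at [-1.427, 0.491, 1.559, -0, 1.092, -0.106], TCP at [154.529, -605.616, 187.461] pointing down, gripper open.
Joint ranges: [-3.1, 3.1], [-0.84, 2.19], [0.05, 2.79], [-1.13, 4.28], [0.06, 2.93], [-2.69, 2.69]. Speed limits (rad/s): [2.22, 2.22, 2.79, 3.14, 3.14, 3.14].

## Interface

Orientations are given as [roll, pitch, yaw] about the fixed x, y, z axes, in that order (R = Rz(yaw) Ry(pitch) Rx(roll)).
In Python, from cell import monitor, viewer, order, env gives the robot as it stands.
- The arm moves only by the tool move_arm, never from a script. Its argument "moves" is one flat list of numbers, 4 for each row, row after row: the shift along the tool's x, y, z normalised to -1 to 1, where 1 is 0.15 m, then the turn about the tool's z normalised to -1 to 1, where 1 is pi/2 rad. A call has 1 to 10 rows; each row shifts and turns the commanded pose from where the row before left it, along the tool's axes as they then stand; what a row does not reach is not made up. A row lasts 1/8 s, in which the tool goes at most 62.5 mm and 10.7 degrees, less where a joint would pass 70% of its speed; a pose out of reach is approached as far as the arm can. A call with a number of a shift or a turn outside -1 to 1 is refused whole. A call with a gripper value outside its range is refused whole. "claw" is the finger opening in mm, from 0 to 95.1, set as the call begins (left out, the last holds). The fingers move at their own pace and stop on an object; the grip force is fixed at half the most. Time passes only in rows, so rows that do not move let the fingers close. It gives the time, the measured TCP pose, the force, the opening and the grip force at its end, in the units of the state.
- monitor.state(): the state, without advancing time (a new reading comes with each control period).
- viewer.read_camera(name): name is "scene" or "top"; returns the picture (420x560x3 uint8, red, green, blue); there is no depth.
- viewer.camera_info(name): a dict with "K" (3x3 intrinsics, pixels), "dist_coeffs" ([k1, k2, p1, p2, k3] as OpenCV has them; the pictures are not rectified), "camera_from_world" (4x4, takes a point from world to camera coordinates). Camera axes: x right, y down, z forward; pixel columns grow to the right and rows downward; lengths in mm; the calibration is good to about 2 mm. A picture is of the moment at which its call begins. camera_info takes no time and is no camera call.
- order.job_done(): hands the job in; it is judged then, once.
The state is a dict: "t": time; "joints": joint angles; "qvel": joint speeds; "tau": joint torques, N m; "eef_pos": TCP position; "tcp_rot": TCP orientation; "ft_force": force on the tool from outside, world axes, zero at the start; "moment": the same for the moment, N m; "opening": opening from 0.0 (shut) to 1.0 (fully open); "grip_force": force on a finger pad.
Only numpy, scipy, OpenCV 4.12 (cv2) and the standard library are available. Lean on these libraries where they do the work, as an engineer would, in place of code of your own. Each camera call takes 0.05 s, during which the arm holds its last target. There are 200 camera calls.

## Task

One of the three little screw presses on the bench has worked loose: find it by leaning sideways with shut fingers on the end of one T-bar after another until one gives, never pushing on a press with more than 20 N; the tight bars only spring a little, the loose one gives, and should be turned a good centimetre at its end. Then take the wooden flag pin out of its rest, stand it fully home in the loose press's socket, collar down on the block, and let go. Do not disturb the cup, the jar or the mallet.

Things in the scene. Friction and masses are not known exactly. Their poses are not given: they have to be found in the camera images.
- press_a: the same press as a whole, fixed to the bench; origin on the screw's axis at bench height, x axis towards its socket
- press_a_hub (a point): middle of the T-bar of one of three screw presses that look alike (which is loose can only be felt): grey base 175 x 90 mm, two posts, crosshead with its highest nuts 108 mm above the bench, upright screw with a level T-bar on top. This point is on the screw's axis, 125 mm above the bench; y along the bar, z up. Bar 9 mm thick; it turns only about the vertical, either way
- press_a_ball (a point): centre of one of the two black end balls (16 mm diameter) of this press's T-bar, 46 mm from its axis (+y end; a like ball at the other end), 125 mm above the bench; moves with the bar. Pushed level and square at a ball, the loose press gives at about 3 N, turns on and stays where left; tight ones only spring, about 1 mm per 6 N, to beyond 30 N
- press_a_socket (a point): this press's flag socket: centre of the mouth of an upright round hole, 17 mm diameter, 28 mm deep, in a dark wooden block 40 x 40 mm on the press's base, 90 mm from the screw's axis, on the side away from the robot; block top 50 mm above the bench
- press_b: the same press as a whole, fixed to the bench; origin on the screw's axis at bench height, x axis towards its socket
- press_b_hub (a point): middle of the T-bar of one of three screw presses that look alike (which is loose can only be felt): grey base 175 x 90 mm, two posts, crosshead with its highest nuts 108 mm above the bench, upright screw with a level T-bar on top. This point is on the screw's axis, 125 mm above the bench; y along the bar, z up. Bar 9 mm thick; it turns only about the vertical, either way
- press_b_ball (a point): centre of one of the two black end balls (16 mm diameter) of this press's T-bar, 46 mm from its axis (+y end; a like ball at the other end), 125 mm above the bench; moves with the bar. Pushed level and square at a ball, the loose press gives at about 3 N, turns on and stays where left; tight ones only spring, about 1 mm per 6 N, to beyond 30 N
- press_b_socket (a point): this press's flag socket: centre of the mouth of an upright round hole, 17 mm diameter, 28 mm deep, in a dark wooden block 40 x 40 mm on the press's base, 90 mm from the screw's axis, on the side away from the robot; block top 50 mm above the bench
- press_c: the same press as a whole, fixed to the bench; origin on the screw's axis at bench height, x axis towards its socket
- press_c_hub (a point): middle of the T-bar of one of three screw presses that look alike (which is loose can only be felt): grey base 175 x 90 mm, two posts, crosshead with its highest nuts 108 mm above the bench, upright screw with a level T-bar on top. This point is on the screw's axis, 125 mm above the bench; y along the bar, z up. Bar 9 mm thick; it turns only about the vertical, either way
- press_c_ball (a point): centre of one of the two black end balls (16 mm diameter) of this press's T-bar, 46 mm from its axis (+y end; a like ball at the other end), 125 mm above the bench; moves with the bar. Pushed level and square at a ball, the loose press gives at about 3 N, turns on and stays where left; tight ones only spring, about 1 mm per 6 N, to beyond 30 N
- press_c_socket (a point): this press's flag socket: centre of the mouth of an upright round hole, 17 mm diameter, 28 mm deep, in a dark wooden block 40 x 40 mm on the press's base, 90 mm from the screw's axis, on the side away from the robot; block top 50 mm above the bench
- pin_center (a point): half-way up the turned wooden flag pin, 110 mm long, about 40 g, z along it upward. Foot 14 mm diameter, 22 mm long, bevelled; collar 28 mm diameter, 7 mm thick, its underside 33 mm below this point; above it a stem 18 mm diameter, 81 mm long, to grip. Starts upright in a like hole of a wooden rest (60 mm block, top 50 mm above bench), collar on the block, as it must sit in a socket
- cup: bystander: terracotta cup, 72 mm wide, 60 mm high; origin at the centre of its underside
- jar: bystander: amber glass jar with steel cap, 56 mm wide, 75 mm high; origin at the centre of its underside
- mallet: bystander: wooden mallet lying on the bench, head 52 x 90 mm, handle 170 mm; origin under the middle of the head

How it is judged (in metres and radians):
On the way:
1. a loose bar has been found by feel: the end of one T-bar has been pushed at least 8 mm from where it was (distance of any of press_a_ball, press_b_ball, press_c_ball from where it was at the start of the episode above 0.008 m), for 0.2 s.
At the end, for the whole second after the job is handed in: the flag pin stands released in the socket of the press whose bar gave (bar end still 8 mm or more from its start): upright within 7 degrees, centred within 8 mm, collar down on the block within 3 mm (((horizontal distance between pin_center and press_a_socket below 0.008 m and z of pin_center in the frame of press_a_socket between 0.028 and 0.036 m and distance of press_a_ball from where it was at the start of the episode above 0.008 m) or (horizontal distance between pin_center and press_b_socket below 0.008 m and z of pin_center in the frame of press_b_socket between 0.028 and 0.036 m and distance of press_b_ball from where it was at the start of the episode above 0.008 m) or (horizontal distance between pin_center and press_c_socket below 0.008 m and z of pin_center in the frame of press_c_socket between 0.028 and 0.036 m and distance of press_c_ball from where it was at the start of the episode above 0.008 m)) and angle between pin_center's own z axis and vertical below 0.12 rad and contact force between the fingers and anything else below 0.5 N); the robot touches nothing.
It fails at once if a press has been pushed or squeezed by the fingers with more than 20 N (contact force between the fingers and press_a above 20 N).
It fails at once if a press has been pushed or squeezed by the fingers with more than 20 N (contact force between the fingers and press_b above 20 N).
It fails at once if a press has been pushed or squeezed by the fingers with more than 20 N (contact force between the fingers and press_c above 20 N).
It fails at once if the cup, the jar or the mallet has been disturbed (moved more than 15 mm) (distance of any of cup, jar, mallet from where it was at the start of the episode above 0.015 m).
It also fails if it takes over 72 s, if anything falls off the work surface, if the arm or the gripper's body presses on something with over 40 N, if the wrist force passes 120 N, or if a joint passes its speed limit or range.

## Working session

There is one attempt and no reset: what is moved stays moved. The work goes in short steps, Python scripts to look and compute and a tool call to move; the robot and the scene stay as the last step left them, time stands still between calls to the robot, and variables do not carry over. Pictures are saved under pics/ and viewed, at most 10 in all, crops included, and the job is handed in when it is done.

Besides the shell and the picture viewer there is one more tool, called after ">>>" as name(argument=value, ...), one argument or row to a line, values as JSON. move_arm: Moves the arm, as the interface text tells. Scaled input: -1 to 1 covers 0.15 m each way for a shift and pi/2 rad each way for a turn. Its arguments: {"type":"object","properties":{"moves":{"type":"array"},"claw":{"type":"number"}},"required":["moves"]}

```bash
mkdir -p pics; python3 - <<'E'
from cell import monitor, viewer, order, env
import cv2,numpy as np
for n in("top","scene"):
    im=viewer.read_camera(n); cv2.imwrite(f"pics/{n}0.png",cv2.resize(im[:,:,::-1],(800,600),interpolation=cv2.INTER_CUBIC)); cv2.imwrite(f"{n}0raw.png",im[:,:,::-1])
    i=viewer.camera_info(n); print(n,np.round(i["K"],1).tolist(),i["dist_coeffs"],np.round(i["camera_from_world"],3).tolist())
print(monitor.state())
E
```

```text
top [[519.6, 0.0, 283.5], [0.0, 519.6, 220.9], [0.0, 0.0, 1.0]] [-0.02313161  0.          0.          0.          0.        ] [[0.009, -1.0, -0.014, 29.068], [-0.987, -0.007, -0.163, 601.952], [0.163, 0.015, -0.986, 1396.796], [0.0, 0.0, 0.0, 1.0]]
scene [[425.7, 0.0, 280.9], [0.0, 425.7, 215.7], [0.0, 0.0, 1.0]] [-0.02775014  0.          0.          0.          0.        ] [[-0.513, 0.858, 0.01, 270.691], [0.671, 0.408, -0.619, -341.166], [-0.535, -0.311, -0.786, 1272.919], [0.0, 0.0, 0.0, 1.0]]
{'t': 0.1, 'joints': array([-1.42662165e+00,  4.91487609e-01,  1.55938136e+00, -1.73339333e-05,
        1.09167023e+00, -1.05592723e-01]), 'qvel': array([ 0.00143616, -0.00109083, -0.00080845, -0.00027144,  0.00060306,
        0.00044662]), 'tau': array([ 3.74428084e-03, -6.13623905e+01, -2.58604538e+01,  6.94485102e-02,
        4.70177515e-02, -4.86942497e-05]), 'eef_pos': array([ 154.47540489, -605.37224579,  186.92990197]), 'tcp_rot': array([-3.14064976e+00, -8.44738558e-05,  2.49775363e-01]), 'ft_force': array([-0.3088174 , -0.436404  ,  0.20506052]), 'moment': array([-0.00068033, -0.04273276, -0.02012668]), 'grip_force': 0.0, 'opening': 0.9980356415721003}
```

View pics/top0.png

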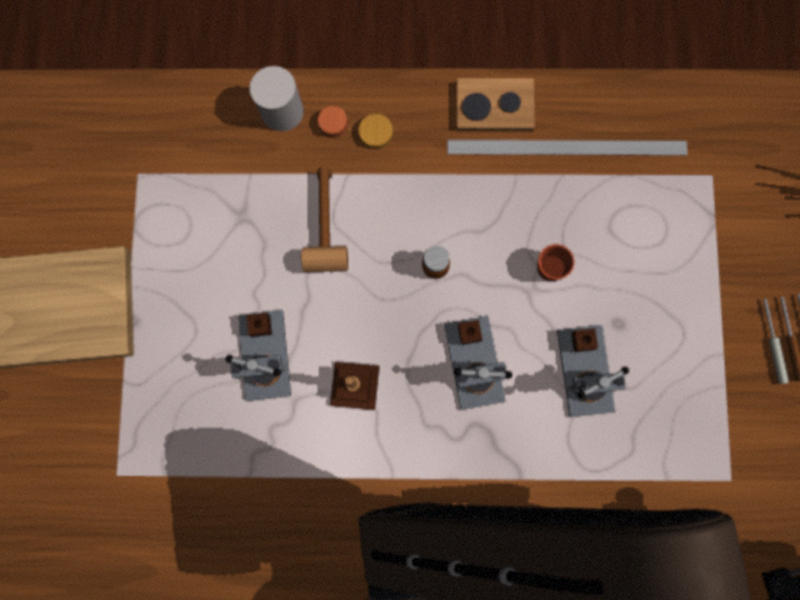

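View pics/scene0.png

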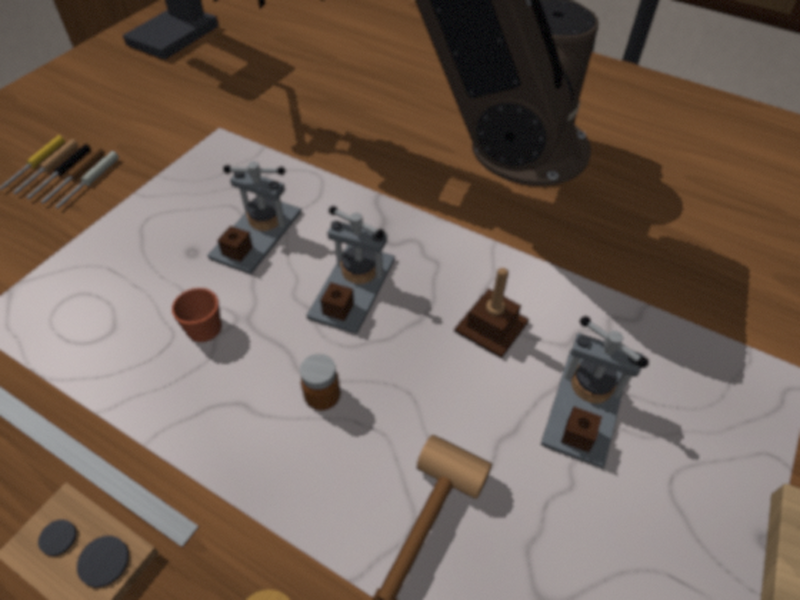

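Top view (800-wide pixels): presses at about (260,355), (480,362) and (590,370), the pin at (352,383), jar (436,262), cup (555,262), mallet (325,258). I'll zoom in to get exact pixels.

```bash
cat > h.py <<'E'
import cv2,numpy as np
def mos(out,items,s=4):
    t=[cv2.resize(cv2.imread(f)[y:y+h,x:x+w],None,fx=s,fy=s,interpolation=cv2.INTER_CUBIC) for f,x,y,w,h in items]
    for a in t:
        for k in range(0,max(a.shape[:2]),10*s):
            cv2.line(a,(k,0),(k,5),(0,255,255),1); cv2.line(a,(0,k),(5,k),(0,255,255),1)
    cv2.imwrite(out,np.clip(np.hstack(t).astype(float)*1.3,0,255).astype(np.uint8))
E
python3 - <<'E'
from h import mos
mos("pics/tz.png",[("top0raw.png",155,212,50,75),("top0raw.png",225,240,50,75),("top0raw.png",312,217,50,75),("top0raw.png",390,220,50,75)])
mos("pics/sz.png",[("scene0raw.png",378,215,80,110),("scene0raw.png",315,180,60,110),("scene0raw.png",213,140,70,110),("scene0raw.png",142,110,70,110)],2.8 and 2)
E
```

```text
(no output)
```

View pics/tz.png

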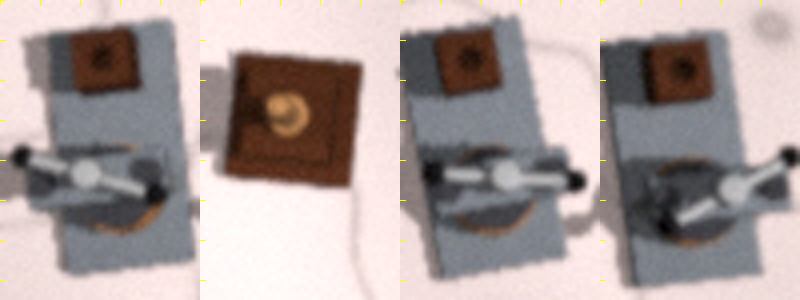

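View pics/sz.png

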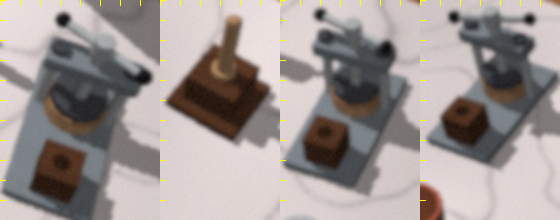

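The zooms show both end balls, the hub caps and the socket holes of all three presses, plus the pin's collar and top. I'll triangulate these points and check them against the known heights.

```bash
cat >> h.py <<'E'
def cam(n):
    from cell import viewer
    i=viewer.camera_info(n); return np.array(i["K"]),np.array(i["dist_coeffs"]),np.array(i["camera_from_world"])
def ray(c,p):
    K,d,T=c; u=cv2.undistortPoints(np.array([[p]],float),K,d)[0,0]
    R=T[:3,:3]; return -R.T@T[:3,3], R.T@np.array([u[0],u[1],1])
def atz(c,p,z):
    o,v=ray(c,p); return o+v*(z-o[2])/v[2]
def tri(c1,p1,c2,p2):
    A=[];b=[]
    for c,p in((c1,p1),(c2,p2)):
        o,v=ray(c,p); v/=np.linalg.norm(v); M=np.eye(3)-np.outer(v,v); A.append(M); b.append(M@o)
    return np.linalg.lstsq(np.vstack(A),np.hstack(b),rcond=None)[0]
E
python3 - <<'E'
from h import *
T,S=cam("top"),cam("scene")
t=lambda ox,oy,x,y:(ox+(x+.5)/4-.5,oy+(y+.5)/4-.5)
s=lambda ox,oy,x,y:(ox+(x+.5)/2-.5,oy+(y+.5)/2-.5)
P={}
def go(n,z,a,b):
    A,B=atz(T,a,z),atz(S,b,z); X=tri(T,a,S,b); print(n,z,"top",A[:2].round(1),"scene",B[:2].round(1),"tri",X.round(1)); P[n]=(A+B)/2
L=(155,212);Q=(225,240);M=(312,217);R=(390,220)
l=(378,215);q=(315,180);m=(213,140);r=(142,110)
go("Lball1",125,t(*L,20,157),s(*l,144,76)); go("Lball2",125,t(*L,155,192),s(*l,64,20)); go("Lsock",50,t(*L,103,58),s(*l,62,163))
go("pincollar",57,t(*Q,90,116),s(*q,65,71)); go("pintop",138,t(*Q,85,104),s(*q,75,20))
go("Mball1",125,t(*M,33,172),s(*m,107,48)); go("Mball2",125,t(*M,176,181),s(*m,40,14)); go("Msock",50,t(*M,70,59),s(*m,46,142))
go("Rball1",125,t(*R,63,226),s(*r,110,19)); go("Rball2",125,t(*R,190,156),s(*r,34,17)); go("Rsock",50,t(*R,83,70),s(*r,46,118))
for k in "LMR":
    a,b,c=P[k+"ball1"],P[k+"ball2"],P[k+"sock"]; h=(a+b)/2
    print(k,"hub",h.round(1),"len",np.linalg.norm(a-b),"bar dir",np.degrees(np.arctan2(*(a-b)[1::-1])),"sock dist",np.linalg.norm((c-h)[:2]),np.degrees(np.arctan2(*(c-h)[1::-1])))
go("jar",75,(436*.7,254*.7),(319*.7,369*.7)); go("cup",60,(555*.7,258*.7),(196*.7,302*.7)); go("mallet",30,(325*.7,258*.7),(455*.7,465*.7))
E
```

```text
Lball1 125 top [507.3 357.1] scene [510.3 355.4] tri [507.8 356.7 122.4]
Lball2 125 top [485.1 267.3] scene [486.8 267.8] tri [485.2 267.7 123.1]
Lsock 50 top [584.9 321.4] scene [589.1 323.2] tri [585.7 323.   44.4]
pincollar 57 top [467.7 131.9] scene [475.6 137.3] tri [468.1 133.9  46.8]
pintop 138 top [469.6 128.5] scene [473.7 135.9] tri [469.2 131.7 131.7]
Mball1 125 top [487.8 -62.9] scene [490.9 -60.8] tri [488.  -62.9 121.5]
Mball2 125 top [ 482.6 -155.7] scene [ 484.4 -154.5] tri [ 482.7 -155.9  123. ]
Msock 50 top [573.2 -92.8] scene [587.4 -81.7] tri [575.4 -93.2  30.1]
Rball1 125 top [ 446.7 -283.9] scene [ 450.  -283.9] tri [ 447.3 -285.2  122.5]
Rball2 125 top [ 492.6 -367.7] scene [ 494.6 -364.6] tri [ 492.5 -368.   122.3]
Rsock 50 top [ 558.7 -317.2] scene [ 569.1 -301.8] tri [ 559.2 -318.7   33. ]
L hub [497.4 311.9 125. ] len 91.56440062903816 bar dir 75.55466553066061 sock dist 90.22861464618117 6.601913109680723
M hub [ 486.4 -108.5  125. ] len 93.43205432951673 bar dir 86.42447197082609 sock dist 96.23404974734083 12.72726033321404
R hub [ 471. -325.  125.] len 93.91364042418 bar dir 118.83226948793839 sock dist 94.23429693638099 9.496158814966558
jar 75 top [719.1 -25.5] scene [715.1 -21.2] tri [717.1 -23.1  76.7]
cup 60 top [ 716.2 -258.7] scene [ 707.2 -259.7] tri [ 712.4 -255.1   68.9]
mallet 30 top [720.9 195.7] scene [723.1 198.8] tri [721.6 197.2  25.6]
```

```bash
cat >> h.py <<'E'
def delta(x,y,z,yaw=None):
    from cell import monitor
    s=monitor.state(); p=s["eef_pos"]; w=s["tcp_rot"][2]; yaw=w if yaw is None else yaw
    d=np.array([x,y,z])-p
    c,n=np.cos(w),np.sin(w); 
    print("pos",p.round(1),"yaw",w.round(3),"F",s["ft_force"].round(2),"t",round(s["t"],2),"| total units x,y,z:",(np.array([c*d[0]+n*d[1],n*d[0]-c*d[1],-d[2]])/150).round(3),"turn",round((w-yaw)/(np.pi/2),3))
E
python3 - <<'E'
from h import *
delta(469,-380.4,187,.501)
E
```

```text
pos [ 154.5 -605.4  186.9] yaw 0.25 F [-0.31 -0.44  0.21] t 0.1 | total units x,y,z: [ 2.402 -0.935 -0.   ] turn -0.16
```

>>> move_arm(
  moves=[0.3, -0.117, 0, 0, 0.3, -0.117, 0, 0, 0.3, -0.117, 0, 0, 0.3, -0.117, 0, 0, 0.3, -0.117, 0, 0, 0.3, -0.117, 0, 0, 0.3, -0.117, 0, 0, 0.3, -0.117, 0, 0, 0, 0, 0, -0.08, 0, 0, 0, -0.08],
  claw=0,
)

```text
t: 1.35
eef_pos: [469.1, -379.8, 187.0]
tcp_rot: [-3.141, 0.0, 0.507]
ft_force: [0.5, 0.6, 0.3]
opening: 0.023
grip_force: 0.0
```

```bash
python3 -c "
from h import *
delta(469,-380.4,115,.501)"
```

```text
pos [ 469.1 -379.8  187. ] yaw 0.507 F [0.51 0.64 0.33] t 1.35 | total units x,y,z: [-0.002  0.003  0.48 ] turn 0.004
```

>>> move_arm(
  moves=[0, 0, 0.16, 0, 0, 0, 0.16, 0, 0, 0, 0.16, 0, 0, 0, 0, 0, 0.013, 0, 0, 0, 0.013, 0, 0, 0, 0.013, 0, 0, 0, 0, 0, 0, 0],
)

```text
t: 2.35
eef_pos: [474.0, -377.7, 115.8]
tcp_rot: [3.141, -0.0, 0.501]
ft_force: [-0.5, -0.6, -0.0]
opening: 0.005
grip_force: 0.0
```

>>> move_arm(
  moves=[0.01, 0, 0, 0, 0.01, 0, 0, 0, 0, 0, 0, 0],
)

```text
t: 2.72
eef_pos: [476.5, -376.3, 115.4]
tcp_rot: [3.142, 0.0, 0.501]
ft_force: [-0.9, -0.1, -1.0]
opening: 0.001
grip_force: 0.0
```

>>> move_arm(
  moves=[0.01, 0, 0, 0, 0, 0, 0, 0],
)

```text
t: 2.98
eef_pos: [477.8, -375.6, 115.4]
tcp_rot: [3.142, 0.0, 0.501]
ft_force: [0.7, 0.1, 0.6]
opening: 0.006
grip_force: 0.0
```

>>> move_arm(
  moves=[0.007, 0, 0, 0, 0, 0, 0, 0],
)

```text
t: 3.22
eef_pos: [478.7, -375.1, 115.4]
tcp_rot: [3.142, 0.0, 0.501]
ft_force: [-1.0, -0.1, -0.2]
opening: 0.005
grip_force: 0.0
```

>>> move_arm(
  moves=[0.007, 0, 0, 0, 0, 0, 0, 0],
)

```text
t: 3.48
eef_pos: [479.6, -374.6, 115.4]
tcp_rot: [3.142, 0.0, 0.501]
ft_force: [-0.4, 0.3, 0.1]
opening: 0.003
grip_force: 0.0
```

>>> move_arm(
  moves=[0.007, 0, 0, 0, 0, 0, 0, 0],
)

```text
t: 3.72
eef_pos: [480.5, -374.1, 115.4]
tcp_rot: [3.142, 0.0, 0.501]
ft_force: [-0.9, -0.3, -0.6]
opening: 0.005
grip_force: 0.0
```

>>> move_arm(
  moves=[0.007, 0, 0, 0, 0, 0, 0, 0],
)

```text
t: 3.98
eef_pos: [481.5, -373.5, 115.4]
tcp_rot: [3.142, 0.0, 0.501]
ft_force: [-0.0, -0.8, 0.7]
opening: 0.002
grip_force: 0.0
```

>>> move_arm(
  moves=[0.007, 0, 0, 0, 0, 0, 0, 0],
)

```text
t: 4.22
eef_pos: [482.4, -373.1, 115.4]
tcp_rot: [3.141, 0.0, 0.501]
ft_force: [-0.2, -1.1, 0.8]
opening: 0.007
grip_force: 0.0
```

>>> move_arm(
  moves=[0.007, 0, 0, 0, 0, 0, 0, 0],
)

```text
t: 4.47
eef_pos: [483.3, -372.6, 115.5]
tcp_rot: [3.141, 0.0, 0.501]
ft_force: [-0.4, 0.4, 0.2]
opening: 0.006
grip_force: 0.0
```

>>> move_arm(
  moves=[0.007, 0, 0, 0, 0, 0, 0, 0],
)

```text
t: 4.72
eef_pos: [484.2, -372.1, 115.5]
tcp_rot: [3.141, 0.0, 0.501]
ft_force: [0.7, 1.1, -0.2]
opening: 0.004
grip_force: 0.0
```

```bash
python3 - <<'E'
from h import *
from cell import viewer
for n in("top","scene"): cv2.imwrite(n+"1raw.png",viewer.read_camera(n)[:,:,::-1])
mos("pics/p1.png",[("top1raw.png",375,205,90,110),("scene1raw.png",130,90,90,110)])
E
```

```text
(no output)
```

View pics/p1.png

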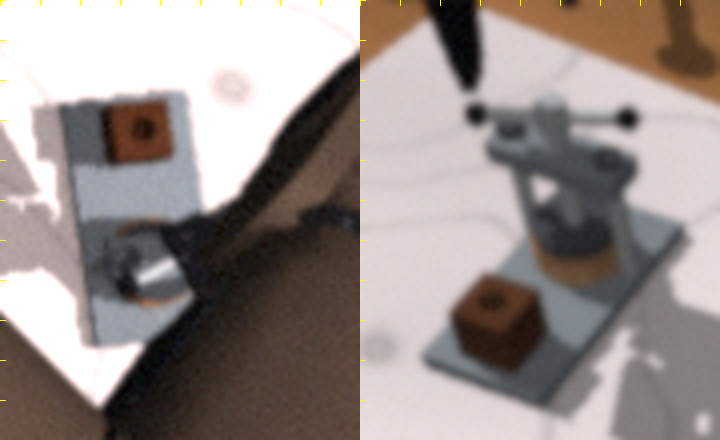

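```bash
python3 - <<'E'
from h import *
K,d,T=cam("scene")
for P in([484.2,-372.1,115.5],[493.5,-367,125],[493.5,-367,117]):
    print(cv2.projectPoints(np.array([P]),cv2.Rodrigues(T[:3,:3])[0],T[:3,3],K,d)[0].ravel())
E
```

```text
[160.07088458 117.99398451]
[158.30381145 117.6775162 ]
[159.00600411 120.30072038]
```

>>> move_arm(
  moves=[0.007, 0, 0, 0, 0, 0, 0, 0],
)

```text
t: 5.08
eef_pos: [485.1, -371.6, 115.4]
tcp_rot: [3.141, 0.0, 0.501]
ft_force: [0.6, 0.2, -0.2]
opening: 0.002
grip_force: 0.0
```

>>> move_arm(
  moves=[0.007, 0, 0, 0, 0, 0, 0, 0],
)

```text
t: 5.32
eef_pos: [486.1, -371.0, 115.4]
tcp_rot: [3.142, 0.0, 0.501]
ft_force: [-0.1, -0.4, 0.3]
opening: 0.0
grip_force: 0.0
```

>>> move_arm(
  moves=[0.007, 0, 0, 0, 0, 0, 0, 0],
)

```text
t: 5.58
eef_pos: [487.0, -370.5, 115.4]
tcp_rot: [3.142, 0.0, 0.501]
ft_force: [-0.7, -1.0, -0.4]
opening: 0.004
grip_force: 0.0
```

>>> move_arm(
  moves=[0.007, 0, 0, 0, 0, 0, 0, 0],
)

```text
t: 5.82
eef_pos: [487.9, -370.0, 115.4]
tcp_rot: [3.142, 0.0, 0.501]
ft_force: [0.6, 0.0, 0.4]
opening: 0.004
grip_force: 0.0
```

```bash
python3 - <<'E'
from h import *
from cell import viewer
for n in("top","scene"): cv2.imwrite(n+"2raw.png",viewer.read_camera(n)[:,:,::-1])
mos("pics/p2.png",[("scene1raw.png",135,90,70,60),("scene2raw.png",135,90,70,60)],5)
E
```

```text
(no output)
```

View pics/p2.png

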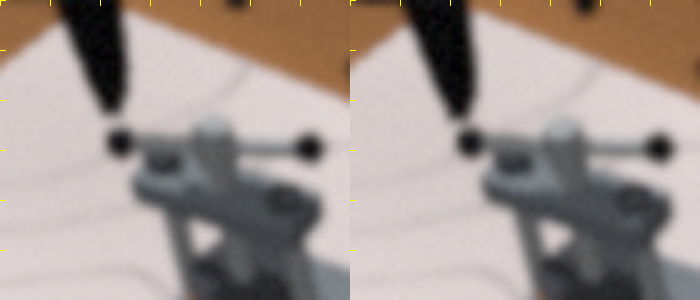

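```bash
python3 - <<'E'
from h import *
g=cv2.imread("scene2raw.png",0); g0=cv2.imread("scene0raw.png",0)
print(g[104:124,150:168]); print(g0[104:124,150:168])
K,d,T=cam("scene")
for P in([487.9,-370,115.4],[487.9,-370,135.4],[493.5,-367,125]):
    print(cv2.projectPoints(np.array([P]),cv2.Rodrigues(T[:3,:3])[0],T[:3,3],K,d)[0].ravel())
E
```

```text
[[109  61  24  11   8   5   3   3  15  50 100 144 159 161 163 162 163 163]
 [124  78  33  14   9   8   8   6  15  49 100 143 158 160 162 162 162 161]
 [138  97  49  17   9   7   9   6  19  50 103 143 159 162 161 162 160 161]
 [147 116  71  30   7   5   7   9  19  52 103 143 158 159 162 160 161 161]
 [152 135  94  47  16  13   6   7  18  54 104 142 158 161 160 160 160 162]
 [157 145 116  72  32  11  10  10  27  68 111 146 159 160 161 161 161 161]
 [158 154 135  96  54  18   7  16  38  84 128 150 160 160 159 161 161 161]
 [159 157 147 119  77  34  14  20  52 100 138 155 160 160 160 160 159 160]
 [158 158 153 134  92  50  33  39  69 111 145 157 158 160 160 160 160 158]
 [159 159 157 142 111  83  70  73  90 126 148 156 159 160 160 157 157 157]
 [158 159 157 150 135 117 107  99 104 123 140 150 154 156 157 156 153 153]
 [157 158 157 156 148 139 124 104  95 100 114 132 145 149 148 147 146 149]
 [157 157 158 157 155 142 113  82  64  62  76 101 122 129 131 129 130 133]
 [157 158 158 157 155 136  94  49  32  31  45  74  96 104 104 105 105 108]
 [158 157 159 158 153 134  88  42  20  17  36  61 
[... 1285 characters left out ...]
50 147 148 148]
 [152 154 154 155 151 138 110  81  63  61  77 106 131 140 140 141 141 144]
 [155 153 153 154 149 130  92  48  31  31  52  87 115 126 128 129 128 130]
 [154 154 155 153 149 129  87  39  17  17  43  74  97 106 108 109 109 110]
 [154 153 152 153 148 131  91  49  25  23  40  68  87  91  88  86  86  87]
 [153 152 152 152 148 135 109  77  55  47  63  85  99  91  74  66  67  66]
 [151 151 150 148 145 138 129 110  92  89 100 116 119 101  70  56  55  52]
 [149 150 148 147 146 145 145 137 128 124 129 136 129 103  70  51  47  42]
 [149 148 148 148 148 150 151 151 146 144 144 139 126 100  72  51  44  40]]
[159.73148467 119.14392497]
[157.98076383 112.54291211]
[158.30381145 117.6775162 ]
```

The finger tip looks about 18 mm higher than the TCP reading says: there is a clear gap above the ball at (157,113), and the ball hasn't moved. I'll check the true tip height with a gentle touch on a free patch of bench.

>>> move_arm(
  moves=[-0.12, 0, 0, 0, 0, 0.3, 0, 0, 0, 0.3, 0, 0, 0, 0.25, 0, 0, 0, 0, 0.3, 0, 0, 0, 0.3, 0, 0, 0, 0.1, 0, 0, 0, 0, 0],
)

```text
t: 6.92
eef_pos: [532.8, -490.9, 10.4]
tcp_rot: [-3.141, 0.0, 0.501]
ft_force: [-0.5, -0.2, 0.3]
opening: 0.005
grip_force: 0.0
```

```bash
python3 - <<'E'
from h import *
from cell import viewer,monitor
for n in("top","scene"): cv2.imwrite(n+"3raw.png",viewer.read_camera(n)[:,:,::-1])
p=monitor.state()["eef_pos"];print(p)
for n in("top","scene"):
    K,d,T=cam(n);print(n,[cv2.projectPoints(np.array([p+[0,0,h]]),cv2.Rodrigues(T[:3,:3])[0],T[:3,3],K,d)[0].ravel().round(1).tolist() for h in(0,20)])
mos("pics/p3.png",[("scene3raw.png",70,60,90,120),("top3raw.png",420,180,90,120)],4)
E
```

```text
[ 533.73814064 -491.3981608    12.33589241]
top [[469.3, 248.1], [471.7, 247.3]]
scene [[121.7, 144.1], [119.6, 138.5]]
```

View pics/p3.png

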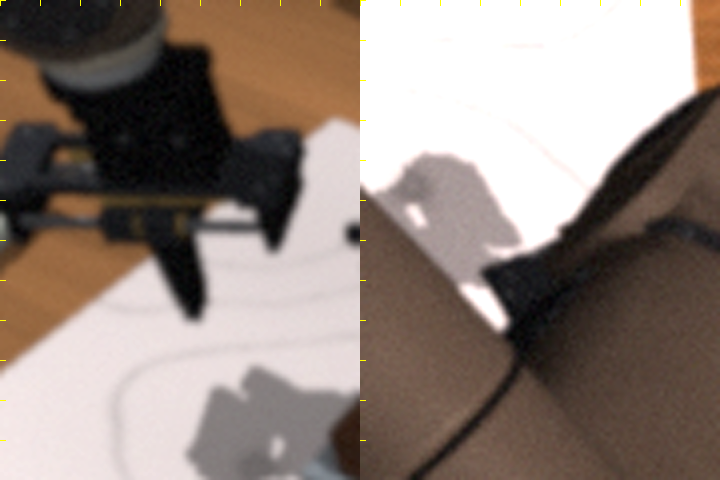

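The scene view shows the shut finger tip at raw (118.7,140), while the TCP projects to (121.7,144). That again suggests a tip some 15 mm high. I'll creep down to touch the bench.

>>> move_arm(
  moves=[0, 0, 0.02, 0, 0, 0, 0.02, 0, 0, 0, 0.02, 0, 0, 0, 0, 0],
)

```text
t: 7.52
eef_pos: [533.2, -490.4, 1.2]
tcp_rot: [-3.141, 0.0, 0.501]
ft_force: [-0.1, -0.1, -0.7]
opening: 0.004
grip_force: 0.0
```

>>> move_arm(
  moves=[0, 0, 0.013, 0, 0, 0, 0, 0],
)

```text
t: 7.78
eef_pos: [533.2, -490.5, -0.7]
tcp_rot: [-3.141, 0.0, 0.501]
ft_force: [-1.5, 0.3, -0.2]
opening: 0.007
grip_force: 0.0
```

>>> move_arm(
  moves=[0, 0, 0.013, 0, 0, 0, 0, 0],
)

```text
t: 8.02
eef_pos: [533.3, -490.5, -2.6]
tcp_rot: [-3.141, 0.0, 0.501]
ft_force: [0.3, 0.5, -0.4]
opening: 0.006
grip_force: 0.0
```

>>> move_arm(
  moves=[0, 0, 0.013, 0, 0, 0, 0.013, 0, 0, 0, 0, 0],
)

```text
t: 8.4
eef_pos: [533.2, -490.5, -6.6]
tcp_rot: [-3.141, 0.0, 0.501]
ft_force: [-0.7, 0.1, 0.1]
opening: 0.003
grip_force: 0.0
```

>>> move_arm(
  moves=[0, 0, 0.013, 0, 0, 0, 0.013, 0, 0, 0, 0, 0],
)

```text
t: 8.78
eef_pos: [533.3, -490.5, -10.5]
tcp_rot: [-3.141, 0.0, 0.501]
ft_force: [0.2, -1.1, 0.4]
opening: 0.009
grip_force: 0.0
```

>>> move_arm(
  moves=[0, 0, 0.013, 0, 0, 0, 0, 0],
)

```text
t: 9.02
eef_pos: [533.3, -490.5, -12.4]
tcp_rot: [-3.141, 0.0, 0.501]
ft_force: [0.1, 0.2, 0.5]
opening: 0.002
grip_force: 0.0
```

>>> move_arm(
  moves=[0, 0, 0.013, 0, 0, 0, 0, 0],
)

```text
t: 9.28
eef_pos: [533.3, -490.5, -14.3]
tcp_rot: [-3.141, 0.0, 0.501]
ft_force: [0.4, -0.5, -0.1]
opening: 0.006
grip_force: 0.0
```

>>> move_arm(
  moves=[0, 0, 0.013, 0, 0, 0, 0, 0],
)

```text
t: 9.52
eef_pos: [533.3, -490.5, -16.3]
tcp_rot: [-3.141, 0.0, 0.501]
ft_force: [-0.8, -0.5, -0.5]
opening: 0.005
grip_force: 0.0
```

>>> move_arm(
  moves=[0, 0, 0.01, 0, 0, 0, 0, 0],
)

```text
t: 9.78
eef_pos: [533.3, -490.5, -17.7]
tcp_rot: [-3.141, 0.0, 0.501]
ft_force: [0.1, -0.1, 0.0]
opening: 0.005
grip_force: 0.0
```

>>> move_arm(
  moves=[0, 0, 0.01, 0, 0, 0, 0, 0],
)

```text
t: 10.02
eef_pos: [533.3, -490.5, -19.3]
tcp_rot: [-3.141, 0.0, 0.501]
ft_force: [-0.6, -0.4, 0.3]
opening: 0.006
grip_force: 0.0
```

```bash
python3 - <<'E'
from h import *
from cell import viewer,monitor
cv2.imwrite("scene4raw.png",viewer.read_camera("scene")[:,:,::-1])
s=monitor.state();p=s["eef_pos"];print(p,s["tau"].round(1),s["joints"].round(4).tolist())
K,d,T=cam("scene");print([cv2.projectPoints(np.array([p+[0,0,h]]),cv2.Rodrigues(T[:3,:3])[0],T[:3,3],K,d)[0].ravel().round(1).tolist() for h in(0,20)])
mos("pics/p4.png",[("scene4raw.png",80,90,80,75)],8)
print(cv2.imread("scene4raw.png",0)[138:160,110:134])
E
```

```text
[ 533.29575079 -490.52871255  -19.16122416] [  0.  -77.4 -21.    0.1   0.   -0. ] [-0.8347, 0.851, 1.4405, -0.0001, 0.8501, 0.235]
[[125.3, 152.8], [123.2, 147.4]]
[[172 171 163 140 100  56  23  14  12   8   4   8   7  37  91 141 166 171
  172 173 173 170 170 173]
 [175 174 170 157 124  81  41  17   5   9   8   5  10  28  77 129 161 170
  172 174 172 173 174 172]
 [176 175 175 167 145 107  64  31  14   9   9   9   9  20  63 116 155 170
  173 172 173 173 172 173]
 [174 176 176 173 161 135  93  49  20   6   7   6   6  16  55 109 151 170
  173 173 173 173 173 173]
 [177 176 174 175 170 155 118  73  30  15   4  10   7  13  53 108 152 170
  173 173 173 173 173 174]
 [174 177 177 176 175 166 139  95  48  20  10   9   4  15  55 108 151 170
  172 173 173 174 175 174]
 [176 178 176 176 174 172 155 120  70  30  15   6   6  25  66 117 155 170
  172 173 173 173 172 173]
 [177 178 175 177 177 174 166 140  96  50  22   6  15  37  82 126 154 164
  165 168 170 170 170 172]
 [178 176 177 175 176 174 170 154 121  75  39  18  21  50  91 122 137 142
  148 156 163 165 167 169]
 [176 174 173 173 171 170 1
[... 586 characters left out ...]
78 179 176 171 151 125 112 112 119 125 139 146 140 121 104 100 100
  101 100  98 101 100  99]
 [177 177 178 175 166 140 114 103 103 103 106 114 121 125 114 103 101 100
  101  99 100 101 101 100]
 [177 177 178 173 159 132 109 102 101 101 101 102 106 107 105 101 100 101
   99 100 100  99 101 100]
 [177 177 176 168 150 124 106  99 100 101 100 101 101 101 101 100 101  99
  100 101  98  99  99 100]
 [177 176 173 162 137 112 103 100  99 102 101 101 102 100 101  99 102 100
  100 100 100  99  99 101]
 [177 174 165 147 123 105 102  99 100 100  99 101 100  99 101 100 101  99
  101 100 100  99 101  98]
 [175 169 152 130 109 102 100 101 100 101 100 100 100 100 100 100 100 100
  102 100  99 102 100  99]]
```

View pics/p4.png

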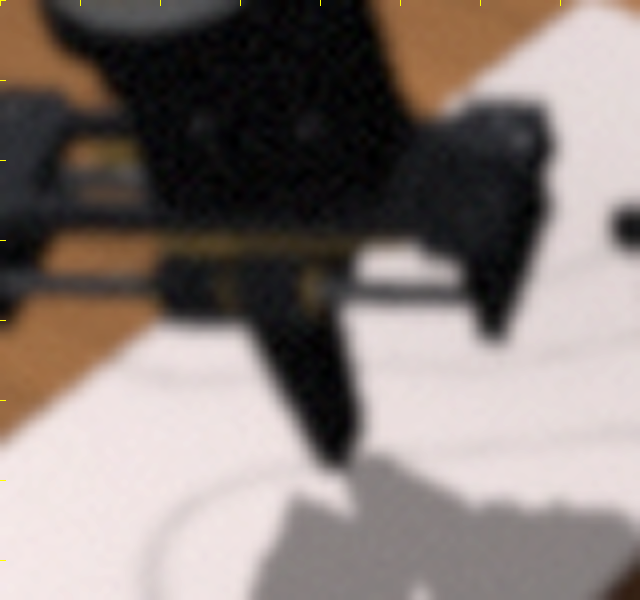

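>>> move_arm(
  moves=[0, 0, 0.01, 0, 0, 0, 0, 0],
)

```text
t: 10.32
eef_pos: [533.3, -490.5, -20.7]
tcp_rot: [-3.141, 0.0, 0.501]
ft_force: [0.6, 0.3, -0.5]
opening: 0.005
grip_force: 0.0
```

>>> move_arm(
  moves=[0, 0, 0.01, 0, 0, 0, 0, 0],
)

```text
t: 10.58
eef_pos: [533.3, -490.5, -22.2]
tcp_rot: [-3.142, 0.0, 0.501]
ft_force: [-0.5, -0.3, -0.9]
opening: 0.005
grip_force: 0.0
```

>>> move_arm(
  moves=[0, 0, 0.01, 0, 0, 0, 0, 0],
)

```text
t: 10.82
eef_pos: [533.2, -490.5, -23.8]
tcp_rot: [-3.141, 0.0, 0.501]
ft_force: [0.3, 0.2, -0.6]
opening: 0.006
grip_force: 0.0
```

>>> move_arm(
  moves=[0, 0, 0.01, 0, 0, 0, 0, 0],
)

```text
t: 11.08
eef_pos: [533.3, -490.5, -25.2]
tcp_rot: [-3.141, 0.0, 0.501]
ft_force: [0.3, -1.3, 0.2]
opening: 0.003
grip_force: 0.0
```

>>> move_arm(
  moves=[0, 0, 0.01, 0, 0, 0, 0, 0],
)

```text
t: 11.32
eef_pos: [533.3, -490.5, -26.7]
tcp_rot: [-3.142, 0.0, 0.501]
ft_force: [0.2, 1.0, 0.5]
opening: 0.006
grip_force: 0.0
```

```bash
python3 - <<'E'
from h import *
from cell import viewer,monitor,env
cv2.imwrite("scene5raw.png",viewer.read_camera("scene")[:,:,::-1])
s=monitor.state();print(s["eef_pos"],s["ft_force"],[a for a in dir(env) if a[0]!='_'])
print(cv2.imread("scene5raw.png",0)[144:158:1,112:134])
S=cam("scene");print(atz(S,(121.5,148),0))
E
```

```text
[ 533.30756622 -490.51940742  -26.6534403 ] [0.6286599  0.10397874 0.59288549] ['IKError', 'grip_depth']
[[176 175 175 167 140  96  49  17   5   6   8   8  28  72 124 155 169 173
  173 173 173 173]
 [177 176 177 172 156 119  72  35  18  11   8   0  19  57 103 138 158 163
  168 170 170 171]
 [177 175 176 173 164 138  98  54  24   8   5   4  20  49  85 115 133 145
  153 158 164 166]
 [174 174 173 171 166 151 118  78  41  18   6  10  25  53  83 100 108 119
  130 141 155 164]
 [170 170 169 166 163 158 139 106  70  34   8  14  37  66  87  95 102 103
  111 122 141 157]
 [167 167 162 159 161 159 154 137  97  53  31  29  49  78  93  99 101 100
  101 107 121 137]
 [170 167 154 145 143 150 157 150 121  85  62  52  66  88  98 101 100 102
  100 102 106 115]
 [174 164 143 124 118 126 141 149 138 120  97  82  84  94  98 101 101 100
   99 101 100 103]
 [173 160 135 112 104 109 119 133 137 135 115  99  96  99  99 101 100 100
  101 100 102 100]
 [171 152 125 107 102 101 107 114 121 125 113 103 101 100 100 101 100 101
  100 102 100 101]
 [163 137 114 104  99 100 101 102 107 108 107 102 101 101 100 102 102 101
   99 101 100 100]
 [152 124 108 101  99 101 100  99 101 102 100 102 101 101 102 101 100 101
  101 102 101 100]
 [138 115 103 101 100 101 101 101 100 100 102 100  99 101 101  99 101  99
   99 100 100 101]
 [125 108  99 100 101 100  99  99 102 100 101 101 101 101 101 100 100 101
  100 100 100 101]]
[ 537.00890831 -493.61577901    0.        ]
```

>>> move_arm(
  moves=[0, 0, 0.01, 0, 0, 0, 0, 0],
)

```text
t: 11.62
eef_pos: [533.4, -490.6, -26.9]
tcp_rot: [3.141, -0.0, 0.501]
ft_force: [-2.4, 2.9, 9.6]
opening: 0.007
grip_force: 4.9
```

>>> move_arm(
  moves=[0, 0, 0.01, 0, 0, 0, 0, 0],
)

```text
t: 11.88
eef_pos: [533.4, -490.7, -26.9]
tcp_rot: [3.141, -0.0, 0.501]
ft_force: [-6.9, 5.6, 21.5]
opening: 0.004
grip_force: 10.7
```

>>> move_arm(
  moves=[0, 0, 0.01, 0, 0, 0, 0, 0],
)

```text
t: 12.12
eef_pos: [533.5, -490.6, -27.0]
tcp_rot: [3.14, -0.0, 0.501]
ft_force: [-9.1, 8.6, 32.8]
opening: 0.008
grip_force: 16.5
```

>>> move_arm(
  moves=[0, 0, 0.01, 0, 0, 0, 0, 0],
)

```text
t: 12.38
eef_pos: [533.5, -490.7, -27.0]
tcp_rot: [3.14, -0.0, 0.501]
ft_force: [-14.0, 12.6, 44.2]
opening: 0.003
grip_force: 22.2
```

Bench contact came at a reading of z = −26.7, so the real tip sits about 27 mm above the reading. Next I'll check the horizontal bias.

```bash
python3 - <<'E'
from h import *
from cell import viewer,monitor
cv2.imwrite("scene6raw.png",viewer.read_camera("scene")[:,:,::-1])
s=monitor.state();print(s["eef_pos"],s["moment"],s["joints"].round(4).tolist())
print(cv2.imread("scene6raw.png",0)[144:156,114:130])
S=cam("scene")
for px in((122,149.5),(122.5,150.3),(123,151)): print(atz(S,px,0).round(1))
for i in(4,5,6):
    g=cv2.imread(f"scene{i}raw.png",0)[100:160,80:130]; m=g<50; ys,xs=np.nonzero(m); k=ys>=ys.max()-1
    print(i,xs[k].mean()+80,ys.max()+100)
E
```

```text
[ 533.47779276 -490.68505295  -27.02766058] [ 2.43592114  2.5120733  -0.04080098] [-0.8346, 0.8606, 1.4439, -0.0003, 0.8353, 0.235]
[[176 167 140  96  48  18   6   8   6   5  22  72 128 160 170 173]
 [177 172 155 118  70  28  12   6  10  11  20  61 111 148 162 166]
 [175 172 165 136  92  45  18   7   4  12  17  52  94 126 139 147]
 [173 170 165 149 113  70  35  18   7   8  22  55  87 106 113 119]
 [167 166 165 156 135 102  60  25  13  14  37  66  87  99 102 103]
 [161 160 160 158 152 131  92  50  25  31  50  78  95  99 100 100]
 [155 145 143 148 156 148 118  85  61  56  70  88  98 101  99 100]
 [143 123 118 125 142 149 139 120  97  82  87  96 100 100  99 101]
 [134 112 105 106 122 133 138 135 116  99  97  98 100 100 100 100]
 [125 107 102 100 106 113 123 126 115 103 101 100  99 101 101 101]
 [114 103 100 101 102 103 106 109 104 101 101 102 101 101 100 102]
 [108 100 102 102 101 101 100 102 103 100 100 101  99 101 102 100]]
[ 540.6 -488.3    0. ]
[ 542.2 -484.9    0. ]
[ 543.5 -481.9    0. ]
4 121.2 147
5 122.71428571428572 149
6 122.5 149
```

>>> move_arm(
  moves=[0, 0, -0.27, 0, 0, 0, -0.27, 0, 0, 0, -0.267, 0, -0.03, -0.28, 0, 0, -0.035, -0.28, 0, 0, 0, -0.27, 0, 0, 0, 0, 0, 0],
)

```text
t: 13.3
eef_pos: [464.1, -384.2, 89.0]
tcp_rot: [-3.141, 0.0, 0.502]
ft_force: [0.2, -0.8, 0.8]
opening: 0.005
grip_force: 0.0
```

```bash
python3 -c "
from h import *
delta(465,-386,88,.501)"
```

```text
pos [ 464.1 -384.2   89. ] yaw 0.502 F [ 0.21 -0.77  0.83] t 13.3 | total units x,y,z: [-0.     0.013  0.007] turn 0.001
```

>>> move_arm(
  moves=[0.02, 0.013, 0, 0, 0.02, 0, 0, 0, 0.013, 0, 0, 0, 0, 0, 0, 0],
)

```text
t: 13.8
eef_pos: [473.1, -384.0, 88.2]
tcp_rot: [-3.141, 0.0, 0.501]
ft_force: [0.3, 0.6, -0.3]
opening: 0.006
grip_force: 0.0
```

>>> move_arm(
  moves=[0.01, 0, 0, 0, 0.01, 0, 0, 0, 0, 0, 0, 0],
)

```text
t: 14.18
eef_pos: [475.6, -382.4, 88.4]
tcp_rot: [3.141, 0.0, 0.501]
ft_force: [0.3, -0.2, 0.0]
opening: 0.011
grip_force: 0.0
```

>>> move_arm(
  moves=[0.01, 0, 0, 0, 0, 0, 0, 0],
)

```text
t: 14.42
eef_pos: [476.9, -381.7, 88.5]
tcp_rot: [3.141, -0.0, 0.501]
ft_force: [-0.3, -0.2, -0.4]
opening: 0.004
grip_force: 0.0
```

>>> move_arm(
  moves=[0.01, 0, 0, 0, 0, 0, 0, 0],
)

```text
t: 14.68
eef_pos: [478.1, -381.1, 88.4]
tcp_rot: [3.141, 0.0, 0.501]
ft_force: [-1.5, -1.1, -0.5]
opening: 0.004
grip_force: 0.7
```

>>> move_arm(
  moves=[0.01, 0, 0, 0, 0, 0, 0, 0],
)

```text
t: 14.92
eef_pos: [479.0, -380.7, 88.4]
tcp_rot: [3.141, 0.001, 0.501]
ft_force: [-4.6, -3.7, 0.2]
opening: 0.007
grip_force: 2.8
```

>>> move_arm(
  moves=[0.01, 0, 0, 0, 0, 0, 0, 0],
)

```text
t: 15.18
eef_pos: [479.9, -380.3, 88.5]
tcp_rot: [3.142, 0.002, 0.501]
ft_force: [-6.8, -6.1, 1.0]
opening: 0.005
grip_force: 4.8
```

>>> move_arm(
  moves=[0.01, 0, 0, 0, 0, 0, 0, 0],
)

```text
t: 15.42
eef_pos: [480.7, -379.9, 88.4]
tcp_rot: [-3.142, 0.003, 0.501]
ft_force: [-11.5, -9.1, 1.3]
opening: 0.001
grip_force: 6.7
```

Press R (right) springs at about 5 N/mm, so it is tight. On to the middle press.

>>> move_arm(
  moves=[-0.08, 0, 0, 0, -0.05, 0, -0.14, 0, 0, 0, -0.14, 0.119, 0, 0, 0, 0.119, 0, 0, 0, 0.119, 0, 0, 0, 0],
)

```text
t: 16.18
eef_pos: [465.0, -388.2, 130.5]
tcp_rot: [-3.142, -0.0, -0.058]
ft_force: [-0.7, -0.4, 0.3]
opening: 0.009
grip_force: 0.0
```

```bash
python3 -c "
from h import *
delta(453.5,-156,88,-.06)"
```

```text
pos [ 465.  -388.2  130.5] yaw -0.058 F [-0.71 -0.35  0.29] t 16.18 | total units x,y,z: [-0.167 -1.541  0.283] turn 0.001
```

>>> move_arm(
  moves=[-0.03, -0.308, 0, 0, -0.03, -0.308, 0, 0, -0.03, -0.308, 0, 0, -0.03, -0.308, 0, 0, -0.047, -0.309, 0, 0, 0, 0, 0.14, 0, 0, 0, 0.143, 0, 0, 0, 0, 0],
)

```text
t: 17.18
eef_pos: [453.2, -155.6, 87.1]
tcp_rot: [-3.141, 0.002, -0.056]
ft_force: [0.3, -0.1, 0.8]
opening: 0.004
grip_force: 0.0
```

>>> move_arm(
  moves=[0.02, 0, 0, 0, 0.01, 0, 0, 0, 0.01, 0, 0, 0, 0, 0, 0, 0],
)

```text
t: 17.68
eef_pos: [459.9, -156.4, 88.2]
tcp_rot: [3.141, -0.0, -0.059]
ft_force: [-0.1, -0.3, 1.1]
opening: 0.007
grip_force: 0.0
```

>>> move_arm(
  moves=[0.01, 0, 0, 0, 0.01, 0, 0, 0, 0, 0, 0, 0],
)

```text
t: 18.05
eef_pos: [462.8, -156.5, 88.0]
tcp_rot: [3.141, -0.0, -0.06]
ft_force: [-0.3, -0.3, 0.7]
opening: 0.003
grip_force: 0.0
```

>>> move_arm(
  moves=[0.01, 0, 0, 0, 0, 0, 0, 0],
)

```text
t: 18.3
eef_pos: [463.8, -156.6, 87.8]
tcp_rot: [-3.141, 0.001, -0.06]
ft_force: [-3.7, -0.6, 0.5]
opening: 0.004
grip_force: 1.7
```

>>> move_arm(
  moves=[0.01, 0, 0, 0, 0, 0, 0, 0],
)

```text
t: 18.55
eef_pos: [464.6, -156.6, 87.8]
tcp_rot: [-3.141, 0.002, -0.059]
ft_force: [-7.6, -2.9, 2.2]
opening: 0.007
grip_force: 3.8
```

>>> move_arm(
  moves=[0.01, 0, 0, 0, 0, 0, 0, 0],
)

```text
t: 18.8
eef_pos: [465.4, -156.7, 87.7]
tcp_rot: [-3.141, 0.004, -0.059]
ft_force: [-11.7, -4.1, 3.8]
opening: 0.001
grip_force: 5.7
```

>>> move_arm(
  moves=[-0.07, 0, 0, 0, -0.05, 0, -0.14, 0, -0.02, 0, -0.14, 0, 0, 0, 0, 0],
)

```text
t: 19.3
eef_pos: [446.9, -155.9, 131.1]
tcp_rot: [3.14, -0.003, -0.06]
ft_force: [0.6, -0.2, 0.0]
opening: 0.003
grip_force: 0.0
```

```bash
python3 -c "
from h import *
delta(478,271,88,-.25)"
```

```text
pos [ 446.9 -155.9  131.1] yaw -0.06 F [ 0.65 -0.23  0.02] t 19.3 | total units x,y,z: [ 0.037 -2.853  0.287] turn 0.121
```

The middle press is tight too (11.7 N after about 2 mm). So it should be the left one; I'll go and confirm.

>>> move_arm(
  moves=[0, 0, -0.1, 0, -0.015, -0.317, 0, 0, -0.015, -0.317, 0, 0, -0.015, -0.317, 0, 0, -0.015, -0.317, 0, 0, -0.015, -0.317, 0, 0, -0.015, -0.317, 0, 0, -0.015, -0.317, 0, 0, 0, -0.317, 0, 0, 0, -0.316, 0, 0],
)

```text
t: 20.55
eef_pos: [455.9, 274.2, 144.0]
tcp_rot: [3.142, 0.0, -0.059]
ft_force: [0.3, 0.3, 0.2]
opening: 0.004
grip_force: 0.0
```

>>> move_arm(
  moves=[0, 0, 0, 0.06, 0, 0, 0, 0.061, 0, 0, 0, 0],
)

```text
t: 20.92
eef_pos: [455.9, 272.6, 144.0]
tcp_rot: [3.141, 0.001, -0.249]
ft_force: [0.1, -0.4, 0.2]
opening: 0.008
grip_force: 0.0
```

```bash
python3 -c "
from h import *
delta(457,272,88,-.25)"
```

```text
pos [455.9 272.6 144. ] yaw -0.249 F [ 0.07 -0.45  0.19] t 20.93 | total units x,y,z: [0.008 0.002 0.374] turn 0.001
```

>>> move_arm(
  moves=[0, 0, 0.187, 0, 0, 0, 0.187, 0, 0, 0, 0, 0, 0.02, 0, 0, 0, 0.02, 0, 0, 0, 0, 0, 0, 0],
)

```text
t: 21.68
eef_pos: [462.4, 271.0, 89.5]
tcp_rot: [-3.141, -0.001, -0.25]
ft_force: [-0.1, -0.2, 0.7]
opening: 0.005
grip_force: 0.0
```

>>> move_arm(
  moves=[0.01, 0, 0, 0, 0.01, 0, 0, 0, 0, 0, 0, 0],
)

```text
t: 22.05
eef_pos: [464.9, 270.2, 88.9]
tcp_rot: [3.142, -0.0, -0.25]
ft_force: [-0.2, -0.2, -0.4]
opening: 0.007
grip_force: 0.0
```

>>> move_arm(
  moves=[0.01, 0, 0, 0, 0.01, 0, 0, 0, 0, 0, 0, 0],
)

```text
t: 22.42
eef_pos: [467.4, 269.3, 88.7]
tcp_rot: [3.141, 0.001, -0.25]
ft_force: [-3.1, -1.6, 2.0]
opening: 0.003
grip_force: 1.4
```

>>> move_arm(
  moves=[0.01, 0, 0, 0, 0.01, 0, 0, 0, 0, 0, 0, 0],
)

```text
t: 22.8
eef_pos: [470.7, 268.6, 88.7]
tcp_rot: [3.141, 0.0, -0.25]
ft_force: [-3.1, -0.8, -0.4]
opening: 0.006
grip_force: 1.2
```

It gives at a constant ~3 N, so the left press is the loose one. I'll push it on by another 12 mm.

>>> move_arm(
  moves=[0.014, 0, 0, 0, 0.014, 0, 0, 0, 0.014, 0, 0, 0, 0.014, 0, 0, 0, 0.014, 0, 0, 0, 0.014, 0, 0, 0, 0, 0, 0, 0, 0, 0, 0, 0],
)

```text
t: 23.8
eef_pos: [483.0, 265.6, 88.9]
tcp_rot: [-3.141, -0.001, -0.25]
ft_force: [-2.3, 1.2, -0.5]
opening: 0.005
grip_force: 0.9
```

>>> move_arm(
  moves=[-0.1, 0, 0, 0, -0.05, 0, -0.15, 0, 0, 0, -0.15, 0, 0, 0, -0.25, 0, 0, 0, -0.25, 0, 0, 0, 0, 0],
  claw=60,
)

```text
t: 24.55
eef_pos: [461.4, 271.7, 211.4]
tcp_rot: [-3.139, -0.004, -0.249]
ft_force: [0.2, 0.2, -0.2]
opening: 0.579
grip_force: 0.0
```

```bash
python3 -c "
from h import *
delta(469,131,150,0)"
```

```text
pos [461.4 271.7 211.4] yaw -0.249 F [ 0.18  0.17 -0.22] t 24.55 | total units x,y,z: [0.281 0.896 0.409] turn -0.159
```

>>> move_arm(
  moves=[0.07, 0.23, 0, 0, 0.07, 0.23, 0, 0, 0.07, 0.23, 0, 0, 0.06, 0.2, 0, 0, 0, 0, 0, -0.111, 0, 0, 0, -0.111, 0, 0, 0, 0],
)

```text
t: 25.42
eef_pos: [466.5, 131.8, 208.1]
tcp_rot: [3.141, 0.001, 0.098]
ft_force: [-0.1, 0.1, -0.6]
opening: 0.634
grip_force: 0.0
```

```bash
python3 - <<'E'
from h import *
from cell import viewer
delta(467,131,61,.1)
# refine: hole (dark) and collar centroid in the top image
g=cv2.imread("top0raw.png").astype(float); 
def cen(x,y,r,w):
    Y,X=np.mgrid[y-r:y+r+1,x-r:x+r+1]; W=np.clip(w(g[y-r:y+r+1,x-r:x+r+1]),0,None); return (X*W).sum()/W.sum(),(Y*W).sum()/W.sum()
T=cam("top")
h=cen(180,226,4,lambda a:55-a[...,2]); print("hole",h,atz(T,h,50)); print(g[220:234,172:190,2].astype(int))
c=cen(247,268,7,lambda a:a[...,2]-110); print("pin",c,atz(T,c,57)); print(g[260:276,238:258,2].astype(int))
E
```

```text
pos [466.5 131.8 208.1] yaw 0.098 F [-0.15  0.11 -0.56] t 25.43 | total units x,y,z: [0.003 0.005 0.981] turn -0.001
hole (np.float64(179.9581673306773), np.float64(225.84860557768926)) [585.72154962 322.59076497  50.        ]
[[85 82 77 76 72 64 67 64 62 64 60 61 59 62 54 55 63 83]
 [62 60 59 59 62 60 60 60 61 58 61 62 63 61 56 46 53 72]
 [54 61 60 58 61 59 59 58 51 59 64 61 58 60 58 46 50 69]
 [57 61 57 63 61 59 53 52 43 47 53 57 66 63 60 46 49 71]
 [56 60 62 63 61 62 48 36 34 32 46 56 63 67 60 46 42 70]
 [58 60 67 61 61 53 41 31 27 29 40 52 64 67 62 49 49 67]
 [55 60 67 63 61 51 41 29 32 38 42 54 60 62 61 48 49 62]
 [56 61 66 67 63 55 36 35 36 36 42 58 57 65 62 54 43 58]
 [55 64 66 65 64 54 44 37 36 41 43 57 64 65 65 52 42 58]
 [54 61 63 67 66 63 58 47 50 52 54 60 62 67 61 57 46 54]
 [56 59 64 66 66 68 59 61 60 61 60 65 63 64 63 54 47 55]
 [52 59 64 66 59 66 65 65 65 61 66 64 61 59 59 50 44 50]
 [57 61 63 66 65 63 60 62 60 60 59 60 60 50 50 47 42 45]
 [56 57 64 59 52 52 53 48 53 46 45 45 41 44 43 40 36 50]]
pin (np.float64(246.67032040472176), np.float64(267.0261382799325)) [472.0
[... 695 characters left out ...]
  61  61
   64  58]
 [ 32  33  39  57  92 117 126 125 114  98 104 115 138 134  88  65  58  62
   65  58]
 [ 34  31  33  46  69  84  93  94  90  91 102 118 138 133  86  66  62  62
   64  60]
 [ 39  39  36  46  63  84  84  80  84  92 103 126 137 119  79  62  61  59
   59  60]
 [ 55  55  50  45  63  97 110 110 101 107 125 129 120  93  64  64  61  59
   62  56]
 [ 61  66  61  54  56  91 118 129 127 126 131 118  93  68  64  63  59  64
   60  56]
 [ 66  67  63  61  63  74  91 111 118 116 104  92  75  65  59  61  66  62
   60  55]
 [ 68  72  70  65  67  68  73  82  83  84  80  67  66  67  66  64  67  64
   61  52]
 [ 66  68  68  72  70  70  68  67  69  71  67  69  66  65  68  68  63  67
   61  55]]
```

>>> move_arm(
  moves=[0, 0, 0.25, 0, 0, 0, 0.25, 0, 0, 0, 0.24, 0, 0, 0, 0.12, 0, 0, 0, 0.12, 0, 0, 0, 0, 0],
)

```text
t: 26.18
eef_pos: [466.2, 131.8, 60.7]
tcp_rot: [3.141, 0.003, 0.096]
ft_force: [-0.3, 0.0, 0.1]
opening: 0.628
grip_force: 0.0
```

>>> move_arm(
  moves=[0, 0, 0, 0, 0, 0, 0, 0],
  claw=26,
)

```text
t: 26.42
eef_pos: [467.5, 131.9, 62.5]
tcp_rot: [3.142, -0.001, 0.098]
ft_force: [-0.4, -0.0, -0.2]
opening: 0.473
grip_force: 0.0
```

>>> move_arm(
  moves=[0, 0, 0, 0, 0, 0, 0, 0],
)

```text
t: 26.68
eef_pos: [467.3, 131.8, 62.1]
tcp_rot: [3.142, -0.001, 0.099]
ft_force: [-0.1, -0.0, 0.4]
opening: 0.291
grip_force: 0.0
```

>>> move_arm(
  moves=[0, 0, 0, 0, 0, 0, 0, 0],
  claw=0,
)

```text
t: 26.92
eef_pos: [467.3, 132.0, 61.9]
tcp_rot: [-3.141, -0.0, 0.099]
ft_force: [-1.4, 3.2, 1.9]
opening: 0.184
grip_force: 30.0
```

>>> move_arm(
  moves=[0, 0, 0, 0, 0, 0, 0, 0],
)

```text
t: 27.18
eef_pos: [467.3, 132.0, 61.9]
tcp_rot: [-3.141, -0.0, 0.099]
ft_force: [-0.0, 3.6, 1.5]
opening: 0.185
grip_force: 30.0
```

Gripped, at 17.6 mm opening. I'll lift 3 mm and feel for the hole's walls so I know where the pin sits relative to the hole's centre.

>>> move_arm(
  moves=[0, 0, -0.02, 0, 0, 0, 0, 0],
)

```text
t: 27.42
eef_pos: [467.2, 131.9, 65.0]
tcp_rot: [-3.142, -0.0, 0.099]
ft_force: [-0.9, 3.3, 1.2]
opening: 0.183
grip_force: 30.0
```

>>> move_arm(
  moves=[0, -0.01, 0, 0, 0, 0, 0, 0],
)

```text
t: 27.68
eef_pos: [467.1, 133.1, 64.8]
tcp_rot: [3.141, 0.0, 0.099]
ft_force: [-0.7, -0.2, -0.7]
opening: 0.183
grip_force: 30.0
```

>>> move_arm(
  moves=[0, -0.01, 0, 0, 0, 0, 0, 0],
)

```text
t: 27.92
eef_pos: [466.9, 134.8, 64.8]
tcp_rot: [3.141, 0.0, 0.099]
ft_force: [0.3, 0.2, -0.6]
opening: 0.187
grip_force: 30.0
```

>>> move_arm(
  moves=[0, -0.01, 0, 0, 0, 0, 0, 0],
)

```text
t: 28.18
eef_pos: [466.8, 135.8, 64.8]
tcp_rot: [3.141, 0.0, 0.1]
ft_force: [-0.0, -5.5, 0.3]
opening: 0.185
grip_force: 30.0
```

>>> move_arm(
  moves=[0.01, 0.016, 0, 0, 0, 0, 0, 0],
)

```text
t: 28.42
eef_pos: [468.6, 134.0, 64.8]
tcp_rot: [-3.142, 0.0, 0.099]
ft_force: [-0.4, -0.7, -0.1]
opening: 0.189
grip_force: 30.0
```

>>> move_arm(
  moves=[0.01, 0, 0, 0, 0, 0, 0, 0],
)

```text
t: 28.68
eef_pos: [469.2, 134.1, 64.7]
tcp_rot: [3.141, 0.002, 0.099]
ft_force: [-4.2, -1.6, 2.2]
opening: 0.189
grip_force: 30.0
```

>>> move_arm(
  moves=[-0.02, 0, 0, 0, 0, 0, 0, 0],
)

```text
t: 28.92
eef_pos: [467.4, 134.0, 65.0]
tcp_rot: [3.142, -0.001, 0.099]
ft_force: [0.2, 0.6, -0.5]
opening: 0.186
grip_force: 30.0
```

>>> move_arm(
  moves=[-0.01, 0, 0, 0, 0, 0, 0, 0],
)

```text
t: 29.18
eef_pos: [465.6, 133.8, 64.9]
tcp_rot: [3.142, -0.0, 0.099]
ft_force: [-0.3, -0.4, -1.1]
opening: 0.187
grip_force: 30.0
```

>>> move_arm(
  moves=[0, 0, -0.1, 0, 0, 0, -0.22, 0, 0, 0, -0.22, 0, 0, 0, -0.21, 0, 0.183, -0.235, 0, 0, 0.183, -0.235, 0, 0, 0.183, -0.235, 0, 0, 0.183, -0.235, 0, 0, 0.183, -0.236, 0, 0, 0, 0, 0, 0],
)

```text
t: 30.42
eef_pos: [585.3, 324.9, 176.3]
tcp_rot: [-3.142, 0.0, 0.101]
ft_force: [-0.2, -0.7, -0.9]
opening: 0.187
grip_force: 30.0
```

```bash
python3 -c "
from h import *
delta(584.6,322.9,90,.099)
delta(584.6,322.9,62,.099)"
```

```text
pos [585.3 324.9 176.3] yaw 0.101 F [-0.16 -0.69 -0.94] t 30.43 | total units x,y,z: [-0.006  0.013  0.575] turn 0.001
pos [585.3 324.9 176.3] yaw 0.101 F [-0.16 -0.69 -0.94] t 30.43 | total units x,y,z: [-0.006  0.013  0.762] turn 0.001
```

>>> move_arm(
  moves=[0, 0, 0.2, 0, 0, 0, 0.2, 0, 0, 0, 0.15, 0, 0, 0, 0, 0, 0, 0, 0, 0],
)

```text
t: 31.05
eef_pos: [585.0, 322.6, 95.9]
tcp_rot: [-3.141, -0.001, 0.099]
ft_force: [0.1, 0.6, -0.2]
opening: 0.189
grip_force: 30.0
```

```bash
python3 - <<'E'
from h import *
from cell import viewer
delta(584.6,322.9,90,.099)
for n in("top","scene"): cv2.imwrite(n+"7raw.png",viewer.read_camera(n)[:,:,::-1])
mos("pics/p7.png",[("scene7raw.png",360,200,90,120),("top7raw.png",140,190,90,120)],4)
E
```

```text
pos [585.  322.6  95.9] yaw 0.099 F [ 0.06  0.64 -0.2 ] t 31.05 | total units x,y,z: [-0.003 -0.002  0.039] turn -0.0
```

View pics/p7.png

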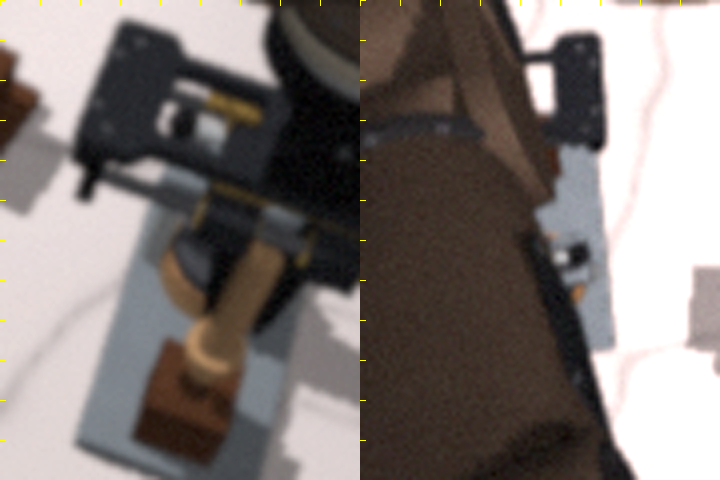

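```bash
python3 - <<'E'
from h import *
K,d,T=cam("scene")
for z in(62,84,91,172,50):
    p=cv2.projectPoints(np.array([[585,322.6,z]],float),cv2.Rodrigues(T[:3,:3])[0],T[:3,3],K,d)[0].ravel();print(z,((p-[360,200])*4).round(0))
E
```

```text
62 [203. 366.]
84 [215. 344.]
91 [219. 336.]
172 [267. 243.]
50 [197. 378.]
```

Picture: the pin hangs upright over the block, foot at (197,380), with the hole expected at (196,386). That's well aligned, so I'll lower it by feel.

>>> move_arm(
  moves=[0, 0, 0.03, 0, 0, 0, 0.03, 0, 0, 0, 0.02, 0, 0, 0, 0, 0],
)

```text
t: 31.65
eef_pos: [584.5, 322.8, 82.5]
tcp_rot: [3.141, 0.001, 0.099]
ft_force: [-0.8, 0.6, -0.4]
opening: 0.185
grip_force: 30.0
```

>>> move_arm(
  moves=[0, 0, 0.01, 0, 0, 0, 0.01, 0, 0, 0, 0, 0],
)

```text
t: 32.02
eef_pos: [584.6, 322.8, 79.7]
tcp_rot: [3.141, 0.0, 0.099]
ft_force: [-0.6, 0.2, 0.0]
opening: 0.184
grip_force: 30.0
```

>>> move_arm(
  moves=[0, 0, 0.01, 0, 0, 0, 0.01, 0, 0, 0, 0, 0],
)

```text
t: 32.4
eef_pos: [584.6, 322.8, 76.7]
tcp_rot: [3.141, 0.0, 0.099]
ft_force: [-1.0, 0.0, -0.4]
opening: 0.183
grip_force: 30.0
```

>>> move_arm(
  moves=[0, 0, 0.015, 0, 0, 0, 0.015, 0, 0, 0, 0.015, 0, 0, 0, 0, 0],
)

```text
t: 32.9
eef_pos: [584.6, 322.8, 69.8]
tcp_rot: [3.141, 0.0, 0.099]
ft_force: [0.1, -0.2, -0.4]
opening: 0.181
grip_force: 30.0
```

>>> move_arm(
  moves=[0, 0, 0.015, 0, 0, 0, 0.015, 0, 0, 0, 0, 0],
)

```text
t: 33.28
eef_pos: [584.6, 322.8, 65.3]
tcp_rot: [3.141, 0.0, 0.099]
ft_force: [-0.6, 0.2, 0.0]
opening: 0.183
grip_force: 30.0
```

>>> move_arm(
  moves=[0, 0, 0.01, 0, 0, 0, 0.01, 0, 0, 0, 0, 0],
)

```text
t: 33.65
eef_pos: [584.6, 322.8, 62.5]
tcp_rot: [3.141, 0.0, 0.099]
ft_force: [0.8, 0.1, -1.0]
opening: 0.181
grip_force: 30.0
```

>>> move_arm(
  moves=[0, 0, 0.007, 0, 0, 0, 0, 0],
)

```text
t: 33.9
eef_pos: [584.8, 322.9, 61.9]
tcp_rot: [-3.142, -0.001, 0.099]
ft_force: [-0.8, -0.9, 3.2]
opening: 0.183
grip_force: 30.0
```

>>> move_arm(
  moves=[0, 0, 0.004, 0, 0, 0, 0, 0],
)

```text
t: 34.15
eef_pos: [584.9, 322.9, 61.8]
tcp_rot: [-3.141, -0.001, 0.099]
ft_force: [-1.8, -0.1, 8.6]
opening: 0.18
grip_force: 30.0
```

Collar is seated (contact at z = 61.9, the same as in the rest). Releasing: open part way, then retreat straight up.

>>> move_arm(
  moves=[0, 0, -0.005, 0, 0, 0, 0, 0, 0, 0, 0, 0, 0, 0, 0, 0],
  claw=45,
)

```text
t: 34.65
eef_pos: [584.6, 322.8, 61.5]
tcp_rot: [3.141, 0.0, 0.099]
ft_force: [0.3, -0.5, 0.5]
opening: 0.468
grip_force: 0.0
```

>>> move_arm(
  moves=[0, 0, -0.1, 0, 0, 0, -0.2, 0, 0, 0, -0.25, 0, 0, 0, -0.25, 0, -0.25, 0.1, 0, 0, -0.25, 0.3, 0, 0, 0, 0.3, 0, 0, 0, 0.3, 0, 0, 0, 0.3, 0, 0, 0, 0, 0, 0],
)

```text
t: 35.9
eef_pos: [529.8, 119.1, 182.9]
tcp_rot: [3.141, -0.001, 0.096]
ft_force: [0.2, 0.5, 0.4]
opening: 0.472
grip_force: 0.0
```

```bash
python3 - <<'E'
from h import *
from cell import viewer,monitor
print(monitor.state()["eef_pos"],monitor.state()["opening"])
for n in("top","scene"): cv2.imwrite(n+"8raw.png",viewer.read_camera(n)[:,:,::-1])
mos("pics/p8.png",[("top8raw.png",140,190,90,120),("scene8raw.png",370,190,90,140)][:1]+[("scene8raw.png",370,200,90,120)],4)
E
```

```text
[529.80060532 119.09099441 182.85599587] 0.4724798874970531
```

View pics/p8.png

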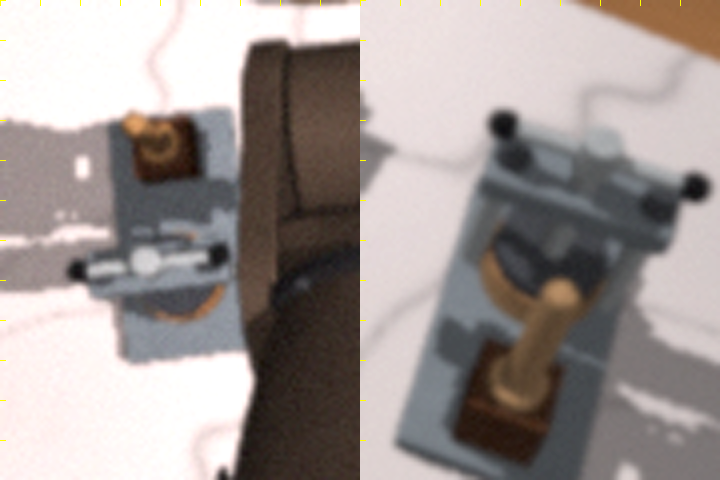

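The pin stands upright with its collar on the block, at (158,145) in the top crop. The T-bar has turned about 6.5 px (~17 mm) at each end, and the robot is clear.

```bash
python3 -c "
from cell import order
print(order.job_done())"
```

```text
the job is handed in; nothing more can be done
None
```

The left press (near y ≈ 312 mm) was the loose one; its bar is now turned about 17 mm at the end, the flag pin stands seated and released in its socket, and the job was handed in with no verdict shown.

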